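Put a freshly carved printing block away in its case

ROBOT

A 6-joint arm with a two-finger parallel gripper is mounted at the origin on the work surface. World frame = base frame: x ahead of the robot, y to its left, z up, the work surface at z = 0. Lengths are in m, angles in rad, forces in N, time in s.
With the tool pointing down it reaches from about 0.35 to 0.775 m from the base axis. Payload 7.3 kg.
Tool frame: the origin (TCP) lies at the very end of the fingers, on their centre line; the grasp point (between the pads) lies 19 mm behind it; z points along the fingers, x is the direction in which the jaws open and shut, and the axes are right-handed (so a half turn about z gives the same grasp; the last joint's range is limited). The gripper opens to 92 mm and grips with 3 to 60 N. Pads are 19 mm wide; open, the fingers measure 130 mm over their backs; the gripper's body (75 mm by 190 mm) begins 47 mm behind the grasp point.
Start: joints at [1.186, 0.342, 1.524, -0, 1.275, -0.146], TCP at [0.124, 0.51, 0.227] pointing down, gripper open.
Joint ranges: [-2.53, 2.53], [-0.77, 2.02], [0.04, 2.7], [-1, 4.14], [0.28, 2.66], [-3.11, 3.11]. Speed limits (rad/s): [2.57, 2.57, 3.14, 3.14, 3.14, 3.14].

INTERFACE

Orientations are given as [roll, pitch, yaw] about the fixed x, y, z axes, in that order (R = Rz(yaw) Ry(pitch) Rx(roll)).
In Python, from cell import robot, read_camera, nets gives the robot as it stands. The module is installed in compiled form; this text tells all that it offers.
- The arm moves only by the tool carry_out, never from a script. Its arguments are lists of equal length, an entry for each row: "translation": the shift along the tool's x, y, z in m, a list of three; "turn": the turn, a rotation vector about the tool's x, y, z in rad, a list of three; "gripper": the gripper's target within -1 to 1 (shut at 1, half-way at 0, fully open at -1). A call has 1 to 10 rows; each row shifts and turns the commanded pose from where the row before left it, along the tool's axes as they then stand; what a row does not reach is not made up. A row lasts 1/10 s, in which the tool goes at most 50 mm and 8.59 degrees, less where a joint would pass 70% of its speed; a pose out of reach is approached as far as the arm can. A call with a gripper value outside its range is refused whole. The fingers move at their own pace and stop on an object; "squeeze" is the grip in N (left out, the last holds). Time passes only in rows, so rows that do not move let the fingers close. It gives the time, the measured TCP pose, the force and the opening at its end, in the units of the state.
- robot.observe(): the state, without advancing time (a new reading comes with each control period).
- read_camera(name): name is "side" or "top"; returns a dict with "img" (400x640x3 uint8, red, green, blue), "fx", "fy", "cx", "cy" (pixels), "distortion" ([k1, k2, p1, p2, k3] as OpenCV has them; the pictures are not rectified), "world_from_camera" (4x4, takes a point from camera to world coordinates). Camera axes: x right, y down, z forward; pixel columns grow to the right and rows downward; lengths in m; the calibration is good to about 2 mm. A picture is of the moment at which its call begins. There is no depth.
- robot.hand_in(): hands the job in, once; it reports no verdict.
Trained networks look in a picture, given as the dict that the camera call returned (one of the last four; its "shot" number tells which), for a name from the list of things; names that differ only in an ending like _2 or _b are one class to them, and where a whole thing is asked for, a point or a joint stands for the part that bears it (a point fixed in the world has none). Each returns a list of dicts, best first, with "score" (0 to 1); they miss things now and then, are a little off and sometimes report something else, mostly with a low value. They report only what shows in the picture. A call takes as long as a camera call.
- nets.regions_of(picture, name): "region" (400x640 bool, what is visible of it) and "pixel" ([column, row] in pixels, amid what is visible of it).
- nets.tip_of(picture, name): "pixel" ([column, row] in pixels: a listed point, or the origin of a listed thing).
The state is a dict: "time": time; "qpos": joint angles; "qvel": joint speeds; "joint_efforts": joint torques, N m; "tool_pos": TCP position; "tool_rot": TCP orientation; "contact_force": force on the tool from outside, world axes, zero at the start; "torque": the same for the moment, N m; "opening": finger opening in m.
Only numpy, scipy, OpenCV 4.12 (cv2) and the standard library are available. Lean on these libraries where they do the work, as an engineer would, in place of code of your own. Each camera call takes 0.05 s, during which the arm holds its last target. There are 200 camera calls.

TASK

Take the loose lid off the wooden case and lay it flat on the bench, put the freshly carved printing block, carving up, flat in the case's big empty bay, then set the lid back on so that it sits fully down on the case. The fresh block is fragile: hold it by its plain sides with as light a grip as will carry it, set it down softly without letting it drop, and let nothing touch its carving. Leave the other things (mallet, grooved blank, chisel rack, old block in the case) where they are.

Things in the scene. Friction and masses are not known exactly. Their poses are not given: they have to be found in the camera images.
- case: Fixed open-topped wooden case, outer size 116 (x) by 168 (y) by 60 mm high, walls and floor 6 mm thick; origin at the centre of its underside, z up. A divider across it (parallel to x, top 42 mm above the bench) parts a big empty bay on the +y side (inside 104 in x by 100 in y) from a narrow bay on the -y side (104 by 50) that holds an old block.
- bay (a point): Centre of the big bay's inner floor, 6 mm above the bench; axes as the case's.
- lid: Loose wooden lid, plate 120 (x) by 172 (y) by 8 mm, 0.2 to 0.35 kg; origin at the centre of the plate's underside, z up. Two battens below (along y, 146 long, 8 deep, outer faces at x = +-48) fit inside the case with 4 mm play. On top, centred, a dark grip bar 16 (x) by 70 (y) by 30 high. Origin 60 mm up when seated, axes along the case's or half a turn round; 8 mm up on the bench.
- lid_grip (a point): Point on the lid's grip bar, on its centre line, 30 mm above the plate's underside (the bar's top is 38 mm above it).
- block: The freshly carved printing block: pale wood, 84 (x) by 44 (y) by 34 mm high with a leaf carving on top; origin at the centre of its underside, z up. Mass 0.1 to 0.22 kg. It cracks if the gripper presses it with more than about 45 N on each side, or if it is set down or knocked with more than 30 N.
- carving: The carving on top of the block (fixed to it): leaves 6 mm high within 78 (x) by 32 (y) mm; origin at the centre of its underside, 34 mm above the block's. Must not be touched.
- old_block: Old dark printing block in the case's narrow bay, 84 (x) by 44 (y) by 38 mm high; origin at the centre of its underside. Leave alone.
- blank: Loose grooved blank of wood, 110 (x) by 60 (y) by 40 mm high, lying beside the block; origin at the centre of its underside. Leave alone.
- mallet: Round carver's mallet standing on its head near one end of the block: head 68 mm across and 90 mm high, handle 28 mm across, 170 mm high in all; origin at the centre of its underside. It topples if knocked. Leave alone.
- rack: Fixed chisel rack: wooden block 55 (x) by 125 (y) by 55 mm high with four upright chisels, 200 mm high in all; origin at the centre of its underside.

How it is judged:
By the outcome, as a careful person would: the job done as asked, in the order asked, and still so for the second after the job is handed in, with the robot touching nothing.
It also fails if it takes over 72 s, if anything falls off the work surface, if the arm or the gripper's body presses on something with over 40 N, if the wrist force passes 120 N, or if a joint passes its speed limit or range.

## Working session

There is one attempt and no reset: what is moved stays moved. The work goes in short steps, Python scripts to look and compute and a tool call to move; the robot and the scene stay as the last step left them, time stands still between calls to the robot, and variables do not carry over. Pictures are saved under pics/ and viewed, about 8 in all and at most 12, crops included, and the job is handed in when it is done.

Besides the shell and the picture viewer there is one more tool, called by a JSON object that holds its "fn" and its "kwargs", one argument or row to a line. carry_out: Moves the arm, as the interface text tells. Its arguments: {"type":"object","properties":{"translation":{"type":"array","items":{"type":"array","items":{"type":"number"}}},"turn":{"type":"array","items":{"type":"array","items":{"type":"number"}}},"gripper":{"type":"array","items":{"type":"number"}},"squeeze":{"type":"number"}},"required":["translation","turn","gripper"]}

```bash
mkdir -p pics
cat > h.py <<'E'
import numpy as np, cv2
from cell import robot, read_camera, nets
def KD(p): return np.array([[p["fx"],0,p["cx"]],[0,p["fy"],p["cy"]],[0,0,1.]]),np.array(p["distortion"],float)
def ray(p,uv):
    K,D=KD(p);n=cv2.undistortPoints(np.array([[uv]],float),K,D)[0,0]
    T=np.array(p["world_from_camera"]);d=T[:3,:3]@np.array([n[0],n[1],1]);return T[:3,3],d/np.linalg.norm(d)
def atz(p,uv,z):
    o,d=ray(p,uv);return o+d*(z-o[2])/d[2]
def tri(p,a,q,b):
    o1,d1=ray(p,a);o2,d2=ray(q,b);s=np.linalg.lstsq(np.c_[d1,-d2],o2-o1,rcond=None)[0]
    x,y=o1+s[0]*d1,o2+s[1]*d2;return (x+y)/2,np.linalg.norm(x-y)
def proj(p,P):
    K,D=KD(p);T=np.linalg.inv(np.array(p["world_from_camera"]))
    r,_=cv2.Rodrigues(T[:3,:3]);return cv2.projectPoints(np.atleast_2d(P).astype(float),r,T[:3,3],K,D)[0][:,0]
def save(p,n): cv2.imwrite("pics/"+n,p["img"][:,:,::-1])
def tip(p,n):
    r=nets.tip_of(p,n);return (r[0]["pixel"],r[0]["score"]) if r else (None,0)
E
python3 - <<'E'
from h import *
np.set_printoptions(precision=4,suppress=True)
t=read_camera("top");s=read_camera("side")
save(t,"t0.png");save(s,"s0.png")
print(t["world_from_camera"],s["world_from_camera"],t["fx"])
for n in ["case","bay","lid","lid_grip","block","carving","old_block","blank","mallet","rack"]:
    a,sa=tip(t,n);b,sb=tip(s,n)
    print(n,a,round(sa,2),b,round(sb,2),*(tri(t,a,s,b) if a is not None and b is not None else ()))
print(robot.observe())
E
```

```text
[[ 0.0103 -0.9928  0.1191  0.4183]
 [-0.9999 -0.0107 -0.0033  0.001 ]
 [ 0.0046 -0.1191 -0.9929  1.3677]
 [ 0.      0.      0.      1.    ]] [[-0.9986 -0.043   0.0322  0.5419]
 [-0.0533  0.7231 -0.6887  0.6126]
 [ 0.0063 -0.6895 -0.7243  0.7343]
 [ 0.      0.      0.      1.    ]] 473.3128579420024
case None 0 [352.1, 136.8] 0.93
bay None 0 [275.0, 228.2] 0.42
lid [438.3, 235.7] 0.68 [355.3, 120.4] 0.69 [ 0.4847 -0.3237  0.0589] 0.0038645861789235593
lid_grip [440.7, 235.4] 0.7 [354.6, 111.0] 0.77 [ 0.4864 -0.323   0.0894] 0.0009724424598746755
block [230.3, 211.7] 0.79 [319.4, 337.7] 0.64 [ 0.5525  0.2667 -0.0123] 0.0033016187195640686
carving [228.8, 212.2] 0.59 [318.0, 330.8] 0.8 [0.552  0.2657 0.0129] 0.0036392492105131015
old_block None 0 [274.4, 228.1] 0.32
blank [262.3, 215.0] 0.84 [323.9, 293.4] 0.66 [ 0.5459  0.1725 -0.0113] 0.001038217085848007
mallet [233.4, 166.5] 0.8 [257.3, 335.1] 0.69 [ 0.6799  0.2635 -0.0207] 0.020476218833671244
rack [317.0, 172.8] 0.82 [273.2, 229.1] 0.94 [ 0.6705  0.0141 -0.0078] 0.0023322704035781193
{'time': 1.1, 'qpos': array([ 1.186 ,  0.342 ,  1.5241,  0.    ,  1.2754, -0.146 ]), 'qvel': array([ 0.0002,  0.0021, -0.0001,  0.0017, -0.0005,  0.0013]), 'joint_efforts': array([ -0.0007, -43.1129, -24.4486,   0.0717,   0.0484,  -0.    ]), 'tool_pos': array([0.1242, 0.5101, 0.2267]), 'tool_rot': array([-3.1416, -0.0001,  1.332 ]), 'contact_force': array([-1.2781, -0.616 ,  0.3797]), 'torque': array([ 0.019 ,  0.0065, -0.0179]), 'opening': 0.09170557297701114}
```

View pics/t0.png

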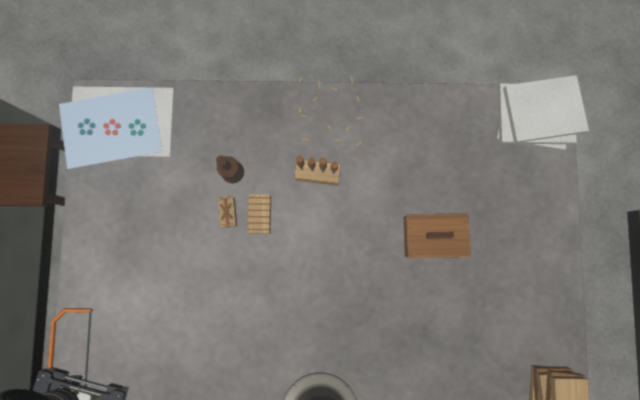

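View pics/s0.png

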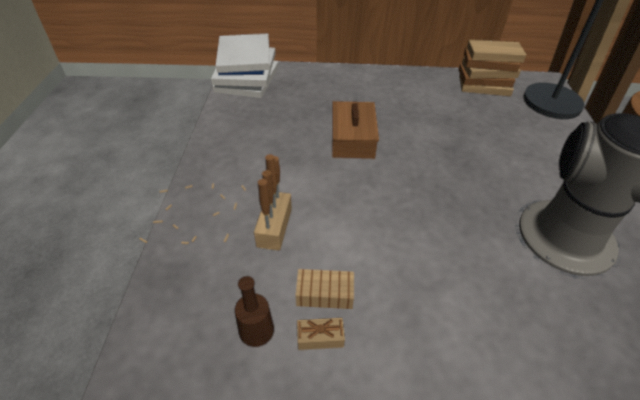

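The top view shows the lid and case at (437,235), long side along world y, the block at (227,211) and the blank at (259,214). The mallet stands at (230,168) past the block's +x end, and the rack at (317,170). The side view shows the same layout: block (320,333), mallet (255,315), lid (355,128). Next I'll fit box models to the masks to get precise poses.

```bash
cat >> h.py <<'E'
from scipy.optimize import minimize
S=4
def box(sx,sy,z0,z1,cx=0,cy=0): return np.array([[cx+a*sx/2,cy+b*sy/2,z] for a in(-1,1) for b in(-1,1) for z in(z0,z1)])
def sil(p,boxes,v,z):
    m=np.zeros((400*S,640*S),np.uint8);c,s=np.cos(v[2]),np.sin(v[2]);R=np.array([[c,-s,0],[s,c,0],[0,0,1]])
    for b in boxes:
        u=proj(p,b@R.T+[v[0],v[1],z]);cv2.fillConvexPoly(m,np.round(((cv2.convexHull(u.astype(np.float32))[:,0]+.5)*S-.5)*16).astype(np.int32),255,shift=4)
    return cv2.resize(m,(640,400),interpolation=cv2.INTER_AREA)/255.
def fit(views,boxes,v0,z=None):
    """views: (picture, region); z None -> free height"""
    ms=[cv2.GaussianBlur(r.astype(float),(0,0),1.) for _,r in views];fz=z is None
    def f(v):
        vv=[v[0],v[1],v[2]*5]
        return sum(np.sum((cv2.GaussianBlur(sil(p,boxes,vv,v[3] if fz else z),(0,0),1.)-m)**2)/m.sum() for (p,_),m in zip(views,ms))
    x=np.array([v0[0],v0[1],v0[2]/5]+([0.] if fz else []));best=None
    for st in (.02,.006):
        sim=np.vstack([x]+[x+st*e for e in np.eye(len(x))])
        r=minimize(f,x,method="Nelder-Mead",options=dict(initial_simplex=sim,xatol=1e-4,fatol=1e-5,maxiter=200));x=r.x
    x=x.copy();x[2]*=5;return x,r.fun
def reg(p,n):
    r=nets.regions_of(p,n);return r[0]["region"] if r else None
LID=[box(.12,.172,0,.008),box(.016,.07,.008,.038)]
BLOCK=[box(.084,.044,0,.034),box(.078,.032,.034,.040)]
BLANK=[box(.11,.06,0,.04)]
CASE=[box(.116,.168,0,.06)]
E
cat > m1.py <<'E'
from h import *
np.set_printoptions(precision=4,suppress=True)
t=read_camera("top");s=read_camera("side")
for n,b,v,z in [("lid",LID,(.485,-.323,0),.06),("block",BLOCK,(.552,.267,0),0),("blank",BLANK,(.546,.172,0),0),("mallet",[box(.068,.068,0,.09),box(.028,.028,.09,.17)],(.68,.264,0),0)]:
    rt,rs=reg(t,n),reg(s,n)
    print(n,"top",fit([(t,rt)],b,v,z),"side",fit([(s,rs)],b,v,z))
    print("  both",fit([(t,rt),(s,rs)],b,v,z),"free z",fit([(t,rt),(s,rs)],b,v))
E
python3 m1.py
```

```text
lid top (array([ 0.4875, -0.3209,  0.0313]), np.float64(0.0138431730293446)) side (array([ 0.4877, -0.3175,  0.034 ]), np.float64(0.012258580014918906))
  both (array([ 0.4876, -0.3195,  0.0331]), np.float64(0.029384920038130417)) free z (array([ 0.4876, -0.3222,  0.0348,  0.0562]), np.float64(0.022143993250299886))
block top (array([0.5517, 0.2705, 0.0364]), np.float64(1.3187957045694791)) side (array([0.5503, 0.2728, 0.1137]), np.float64(0.0038391069550226093))
  both (array([0.5506, 0.2727, 0.1185]), np.float64(1.3534637425412808)) free z (array([ 0.5516,  0.2677,  0.0979, -0.0115]), np.float64(1.326729194279256))Traceback (most recent call last):
  File "m1.py", line 6, in <module>
    print(n,"top",fit([(t,rt)],b,v,z),"side",fit([(s,rs)],b,v,z))
                  ~~~^^^^^^^^^^^^^^^^
  File "h.py", line 28, in fit
    ms=[cv2.GaussianBlur(r.astype(float),(0,0),1.) for _,r in views];fz=z is None
                         ^^^^^^^^
AttributeError: 'NoneType' object has no attribute 'astype'
```

```bash
cat > plan.py <<'E'
# usage: plan.py rows x y z yaw : prints tool-frame rows from the present pose (tool down)
import sys;from h import *
from scipy.spatial.transform import Rotation as Ro
def plan(wps,p=None):
    o=robot.observe()
    R=Ro.from_euler("xyz",o["tool_rot"]);p=np.array(o["tool_pos"])
    print("now",np.round(o["tool_pos"],4),np.round(o["tool_rot"],4),round(o["opening"],4),np.round(o["contact_force"],2),round(o["time"],2))
    for n,x,y,z,yaw in wps:
        n=int(n);G=Ro.from_euler("xyz",[np.pi,0,yaw]);rv=(R.inv()*G).as_rotvec()/n;d=(np.array([x,y,z])-p)/n;T=[];W=[]
        for i in range(n):
            t=np.round(R.inv().apply(d),4);w=np.round(rv,3);p=p+R.apply(t);R=R*Ro.from_rotvec(w);T.append((t+0.).tolist());W.append((w+0.).tolist())
        print(f"step {np.linalg.norm(d)*1e3:.0f}mm",T,W)
if __name__=="__main__":
    a=list(map(float,sys.argv[1:]));plan([a[i:i+5] for i in range(0,len(a),5)])
E
python3 plan.py 10 .45 .2 .26 .6  10 .47 -.2 .22 .033
```

```text
now [0.1242 0.5101 0.2267] [ 3.1416e+00 -1.0000e-04  1.3320e+00] 0.0917 [-0.35  0.08 -0.23] 1.5
step 45mm [[-0.0224, 0.039, -0.0033], [-0.0195, 0.0405, -0.0033], [-0.0165, 0.0418, -0.0033], [-0.0134, 0.0429, -0.0033], [-0.0103, 0.0438, -0.0033], [-0.007, 0.0444, -0.0033], [-0.0038, 0.0448, -0.0033], [-0.0005, 0.045, -0.0033], [0.0028, 0.0449, -0.0033], [0.0061, 0.0446, -0.0033]] [[0.0, 0.0, 0.073], [0.0, 0.0, 0.073], [0.0, 0.0, 0.073], [0.0, 0.0, 0.073], [0.0, 0.0, 0.073], [0.0, 0.0, 0.073], [0.0, 0.0, 0.073], [0.0, 0.0, 0.073], [0.0, 0.0, 0.073], [0.0, 0.0, 0.073]]
step 40mm [[-0.021, 0.0341, 0.004], [-0.019, 0.0353, 0.004], [-0.017, 0.0363, 0.004], [-0.0149, 0.0372, 0.004], [-0.0128, 0.038, 0.004], [-0.0106, 0.0386, 0.004], [-0.0083, 0.0392, 0.004], [-0.0061, 0.0396, 0.004], [-0.0038, 0.0399, 0.004], [-0.0016, 0.04, 0.004]] [[0.0, 0.0, 0.057], [0.0, 0.0, 0.057], [0.0, 0.0, 0.057], [0.0, 0.0, 0.057], [0.0, 0.0, 0.057], [0.0, 0.0, 0.057], [0.0, 0.0, 0.057], [0.0, 0.0, 0.057], [0.0, 0.0, 0.057], [0.0, 0.0, 0.057]]
```

{"fn": "carry_out", "kwargs": {
  "translation": [
    [-0.022,0.039,-0.003],
    [-0.02,0.04,-0.003],
    [-0.016,0.042,-0.003],
    [-0.013,0.043,-0.003],
    [-0.01,0.044,-0.003],
    [-0.007,0.044,-0.003],
    [-0.004,0.045,-0.003],
    [0,0.045,-0.003],
    [0.003,0.045,-0.003],
    [0.006,0.045,-0.003]
  ],
  "turn": [
    [0,0,0.073],
    [0,0,0.073],
    [0,0,0.073],
    [0,0,0.073],
    [0,0,0.073],
    [0,0,0.073],
    [0,0,0.073],
    [0,0,0.073],
    [0,0,0.073],
    [0,0,0.073]
  ],
  "gripper": [-1,-1,-1,-1,-1,-1,-1,-1,-1,-1]
}}

```text
time: 2.5
tool_pos: [0.452, 0.1995, 0.2571]
tool_rot: [3.142, -0.001, 0.599]
contact_force: [0.5, 1.5, -0.4]
opening: 0.0917
```

{"fn": "carry_out", "kwargs": {
  "translation": [
    [-0.021,0.034,0.004],
    [-0.019,0.035,0.004],
    [-0.017,0.036,0.004],
    [-0.015,0.037,0.004],
    [-0.013,0.038,0.004],
    [-0.011,0.039,0.004],
    [-0.008,0.039,0.004],
    [-0.006,0.04,0.004],
    [-0.004,0.04,0.004],
    [-0.002,0.04,0.004]
  ],
  "turn": [
    [0,0,0.057],
    [0,0,0.057],
    [0,0,0.057],
    [0,0,0.057],
    [0,0,0.057],
    [0,0,0.057],
    [0,0,0.057],
    [0,0,0.057],
    [0,0,0.057],
    [0,0,0.057]
  ],
  "gripper": [-1,-1,-1,-1,-1,-1,-1,-1,-1,-1]
}}

```text
time: 3.5
tool_pos: [0.4696, -0.201, 0.2166]
tool_rot: [3.142, -0.0, 0.029]
contact_force: [-0.1, -0.6, 0.1]
opening: 0.0919
```

```bash
python3 plan.py 5 .4877 -.3205 .15 .033 5 .4877 -.3205 .074 .033
```

```text
now [ 0.4696 -0.201   0.2166] [ 3.1416e+00 -4.0000e-04  2.9500e-02] 0.0919 [-0.09 -0.55  0.05] 3.5
step 28mm [[0.0029, 0.024, 0.0133], [0.0029, 0.024, 0.0133], [0.0029, 0.024, 0.0133], [0.0028, 0.024, 0.0133], [0.0028, 0.024, 0.0133]] [[0.0, 0.0, -0.001], [0.0, 0.0, -0.001], [0.0, 0.0, -0.001], [0.0, 0.0, -0.001], [0.0, 0.0, -0.001]]
step 15mm [[0.0, 0.0, 0.0152], [0.0, 0.0, 0.0152], [0.0, 0.0, 0.0152], [0.0, 0.0, 0.0152], [0.0, 0.0, 0.0152]] [[0.0, 0.0, 0.0], [0.0, 0.0, 0.0], [0.0, 0.0, 0.0], [0.0, 0.0, 0.0], [0.0, 0.0, 0.0]]
```

{"fn": "carry_out", "kwargs": {
  "translation": [
    [0.003,0.024,0.013],
    [0.003,0.024,0.013],
    [0.003,0.024,0.013],
    [0.003,0.024,0.014],
    [0.003,0.024,0.014],
    [0,0,0.015],
    [0,0,0.015],
    [0,0,0.015],
    [0,0,0.015],
    [0,0,0.015]
  ],
  "turn": [
    [0,0,-0.001],
    [0,0,-0.001],
    [0,0,-0.001],
    [0,0,-0.001],
    [0,0,0],
    [0,0,0],
    [0,0,0],
    [0,0,0],
    [0,0,0],
    [0,0,0]
  ],
  "gripper": [-1,-1,-1,-1,-1,-1,-1,-1,-1,-1]
}}

```text
time: 4.5
tool_pos: [0.4888, -0.3187, 0.074]
tool_rot: [-3.142, -0.0, 0.036]
contact_force: [0.2, 0.6, -0.1]
opening: 0.0921
```

{"fn": "carry_out", "kwargs": {
  "translation": [
    [0,0,0],
    [0,0,0],
    [0,0,0],
    [0,0,0],
    [0,0,0],
    [0,0,0],
    [0,0,0],
    [0,0,0],
    [0,0,0],
    [0,0,0]
  ],
  "turn": [
    [0,0,0],
    [0,0,0],
    [0,0,0],
    [0,0,0],
    [0,0,0],
    [0,0,0],
    [0,0,0],
    [0,0,0],
    [0,0,0],
    [0,0,0]
  ],
  "gripper": [1,1,1,1,1,1,1,1,1,1],
  "squeeze": 30
}}

```text
time: 5.5
tool_pos: [0.4888, -0.3186, 0.0747]
tool_rot: [-3.141, 0.0, 0.036]
contact_force: [-4.3, -1.3, 0.4]
opening: 0.0167
```

{"fn": "carry_out", "kwargs": {
  "translation": [
    [0,0,-0.004],
    [0,0,-0.008],
    [0,0,-0.015],
    [0,0,-0.02],
    [0,0,-0.025],
    [0,0,-0.03],
    [0,0,-0.01],
    [0,0,0],
    [0,0,0],
    [0,0,0]
  ],
  "turn": [
    [0,0,0],
    [0,0,0],
    [0,0,0],
    [0,0,0],
    [0,0,0],
    [0,0,0],
    [0,0,0],
    [0,0,0],
    [0,0,0],
    [0,0,0]
  ],
  "gripper": [1,1,1,1,1,1,1,1,1,1]
}}

```text
time: 6.5
tool_pos: [0.4881, -0.3181, 0.1849]
tool_rot: [-3.139, 0.002, 0.036]
contact_force: [0.2, -0.6, -2.4]
opening: 0.0158
```

Run:
```python
from h import *
t=read_camera("top");s=read_camera("side")
o=robot.observe();print(o["opening"],o["contact_force"])
a=t["img"][170:300,380:520];b=s["img"][40:190,260:440]
cv2.imwrite("pics/l1.png",np.hstack([cv2.resize(a,None,fx=2.7,fy=2.7)[:350],cv2.resize(b,(420,350))])[:,:,::-1])
```

```text
0.015607900674612608 [-0.51684329  0.1397746  -3.6192237 ]
```

View pics/l1.png

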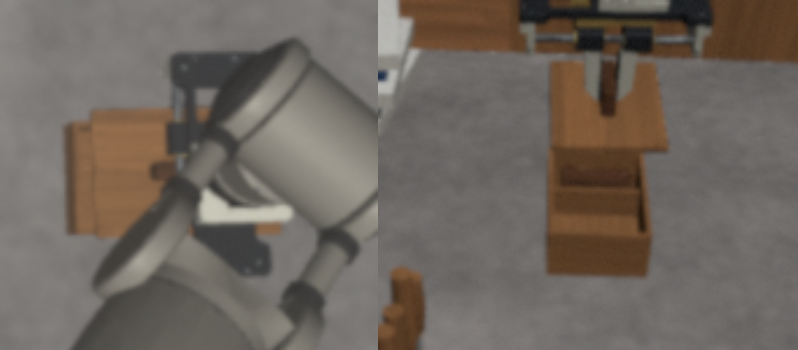

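The crop shows the lid held level above the open case. The dark old block is in the far (-y) bay, so the big bay is on the +y side. Now I'll move the lid to free bench.

{"fn": "carry_out", "kwargs": {
  "translation": [
    [0,-0.015,0],
    [0,-0.03,0],
    [0,-0.035,0],
    [0,-0.035,0],
    [0,-0.035,0],
    [0,-0.035,0],
    [0,-0.035,0],
    [0,-0.03,0],
    [0,-0.02,0],
    [0,0,0]
  ],
  "turn": [
    [0,0,0],
    [0,0,0],
    [0,0,0],
    [0,0,0],
    [0,0,0],
    [0,0,0],
    [0,0,0],
    [0,0,0],
    [0,0,0],
    [0,0,0]
  ],
  "gripper": [1,1,1,1,1,1,1,1,1,1]
}}

```text
time: 7.6
tool_pos: [0.4781, -0.0458, 0.1865]
tool_rot: [-3.14, 0.001, 0.039]
contact_force: [-0.4, -0.1, -2.9]
opening: 0.0161
```

{"fn": "carry_out", "kwargs": {
  "translation": [
    [0,0,0.025],
    [0,0,0.03],
    [0,0,0.03],
    [0,0,0.03],
    [0,0,0.02],
    [0,0,0.01],
    [0,0,0.006],
    [0,0,0.004],
    [0,0,0.003],
    [0,0,0]
  ],
  "turn": [
    [0,0,0],
    [0,0,0],
    [0,0,0],
    [0,0,0],
    [0,0,0],
    [0,0,0],
    [0,0,0],
    [0,0,0],
    [0,0,0],
    [0,0,0]
  ],
  "gripper": [1,1,1,1,1,1,1,1,1,1]
}}

```text
time: 8.6
tool_pos: [0.4793, -0.0489, 0.029]
tool_rot: [3.141, -0.001, 0.036]
contact_force: [0.5, 0.0, -2.9]
opening: 0.0158
```

{"fn": "carry_out", "kwargs": {
  "translation": [
    [0,0,0.002],
    [0,0,0.002],
    [0,0,0.001],
    [0,0,0.001],
    [0,0,0.0005],
    [0,0,0]
  ],
  "turn": [
    [0,0,0],
    [0,0,0],
    [0,0,0],
    [0,0,0],
    [0,0,0],
    [0,0,0]
  ],
  "gripper": [1,1,1,1,1,1]
}}

```text
time: 9.2
tool_pos: [0.4791, -0.0488, 0.0226]
tool_rot: [3.142, -0.0, 0.036]
contact_force: [-1.3, 0.7, 3.3]
opening: 0.0152
```

{"fn": "carry_out", "kwargs": {
  "translation": [
    [0,0,0],
    [0,0,0],
    [0,0,0],
    [0,0,0],
    [0,0,0],
    [0,0,-0.015],
    [0,0,-0.035],
    [0,0,-0.045],
    [0,0,-0.045],
    [0,0,-0.03]
  ],
  "turn": [
    [0,0,0],
    [0,0,0],
    [0,0,0],
    [0,0,0],
    [0,0,0],
    [0,0,0],
    [0,0,0],
    [0,0,0],
    [0,0,0],
    [0,0,0]
  ],
  "gripper": [0.3,0.2,0.2,0.2,0.2,0.2,0.2,0.2,0.2,0.2]
}}

```text
time: 10.2
tool_pos: [0.4798, -0.049, 0.1953]
tool_rot: [3.141, -0.004, 0.036]
contact_force: [0.7, -0.7, -0.4]
opening: 0.0365
```

```bash
cat > m2.py <<'E'
from h import *
np.set_printoptions(precision=4,suppress=True)
t=read_camera("top");s=read_camera("side")
def many(p,n,m=None):
    return [(round(r["score"],2),int(r["region"].sum()),np.round(r["pixel"],0)) for r in nets.regions_of(p,n)]
for n in ["block","carving","case","mallet","blank"]: print(n,many(t,n),many(s,n))
rs=nets.regions_of(s,"block")[0]["region"]|(nets.regions_of(s,"carving") or [{"region":np.zeros((400,640),bool)}])[0]["region"]
rt=nets.regions_of(t,"block");ct=nets.regions_of(t,"carving")
R=np.zeros((400,640),bool)
for r in rt[:1]+ct[:1]: R|=r["region"]
R=cv2.morphologyEx(R.astype(np.uint8),cv2.MORPH_CLOSE,np.ones((5,5)))>0
for nm,v in [("top",[(t,R)]),("side",[(s,rs)]),("both",[(t,R),(s,rs)])]: print("block",nm,fit(v,BLOCK,(.552,.268,.1),0))
for nm,p in (("top",t),("side",s)):
    r=reg(p,"case");
    if r is not None: print("case",nm,fit([(p,r)],CASE,(.487,-.32,.034),0))
vis=t["img"].copy();vis[R,0]=255
cv2.imwrite("pics/b1.png",np.hstack([cv2.resize(vis[140:260,190:310],(400,400),interpolation=0),cv2.resize(t["img"][185:285,390:490],(400,400),interpolation=0)])[:,:,::-1])
E
python3 m2.py
```

```text
block [(0.84, 513, array([229., 212.]))] [(0.61, 1450, array([320., 334.]))]
carving [(0.68, 195, array([228., 217.]))] [(0.67, 409, array([320., 330.]))]
case [(0.92, 2218, array([428., 237.]))] [(0.61, 1324, array([358., 142.]))]
mallet [(0.8, 576, array([228., 165.]))] [(0.71, 2021, array([252., 318.]))]
blank [(0.59, 910, array([260., 213.]))] [(0.92, 2163, array([323., 287.])), (0.32, 2847, array([357., 208.]))]
block top (array([0.5513, 0.2698, 0.137 ]), np.float64(0.011047646456586898))
block side (array([0.5502, 0.2727, 0.1198]), np.float64(0.00738749956320642))
block both (array([0.5506, 0.2714, 0.1276]), np.float64(0.0366694959420865))
case top (array([ 0.4883, -0.3218,  0.0247]), np.float64(0.202469851610064))
case side (array([ 0.4894, -0.3116,  0.0049]), np.float64(0.6870468166765146))
```

View pics/b1.png

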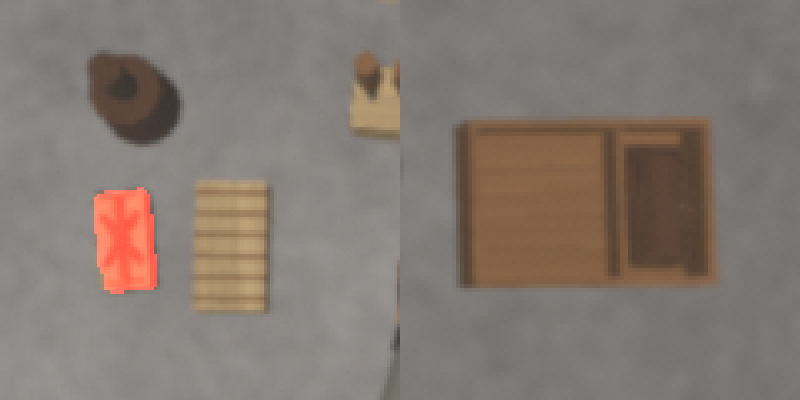

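The crops show the block mask sitting clean at yaw about 0.13, with a clear gap to the blank and the mallet well off. The case is open, with its big bay to the left (+y) and the old block to the right.

```bash
python3 plan.py 10 .5507 .2712 .19 -1.443
```

```text
now [ 0.4791 -0.0488  0.1922] [-3.1415 -0.      0.036 ] 0.0368 [ 0.17  0.65 -0.43] 11.1
step 33mm [[0.0083, -0.0317, 0.0002], [0.0035, -0.0326, 0.0002], [-0.0013, -0.0328, 0.0002], [-0.0061, -0.0322, 0.0002], [-0.0108, -0.031, 0.0002], [-0.0153, -0.029, 0.0002], [-0.0194, -0.0265, 0.0002], [-0.0231, -0.0233, 0.0002], [-0.0262, -0.0197, 0.0002], [-0.0289, -0.0156, 0.0002]] [[0.0, 0.0, 0.148], [0.0, 0.0, 0.148], [0.0, 0.0, 0.148], [0.0, 0.0, 0.148], [0.0, 0.0, 0.148], [0.0, 0.0, 0.148], [0.0, 0.0, 0.148], [0.0, 0.0, 0.148], [0.0, 0.0, 0.148], [0.0, 0.0, 0.148]]
```

{"fn": "carry_out", "kwargs": {
  "translation": [
    [0.008,-0.032,0],
    [0.0035,-0.033,0],
    [-0.001,-0.033,0],
    [-0.006,-0.032,0],
    [-0.011,-0.031,0],
    [-0.015,-0.029,0],
    [-0.019,-0.0265,0],
    [-0.023,-0.023,0],
    [-0.026,-0.02,0],
    [-0.029,-0.0155,0]
  ],
  "turn": [
    [0,0,0.148],
    [0,0,0.148],
    [0,0,0.148],
    [0,0,0.148],
    [0,0,0.148],
    [0,0,0.148],
    [0,0,0.148],
    [0,0,0.148],
    [0,0,0.148],
    [0,0,0.148]
  ],
  "gripper": [-0.4,-0.4,-0.4,-0.4,-0.4,-0.4,-0.4,-0.4,-0.4,-0.4]
}}

```text
time: 12.1
tool_pos: [0.5513, 0.2726, 0.1922]
tool_rot: [-3.142, 0.0, -1.45]
contact_force: [0.4, 0.8, -0.6]
opening: 0.0643
```

{"fn": "carry_out", "kwargs": {
  "translation": [
    [0,0,0]
  ],
  "turn": [
    [0,0,0]
  ],
  "gripper": [-0.4]
}}

```text
time: 12.2
tool_pos: [0.5512, 0.2747, 0.1917]
tool_rot: [-3.141, 0.001, -1.444]
contact_force: [0.1, -0.5, -0.1]
opening: 0.0645
```

```bash
python3 plan.py 5 .5507 .2712 .06 -1.443 5 .5507 .2712 .004 -1.443
```

```text
now [0.5512 0.2747 0.1917] [-3.1411e+00  1.3000e-03 -1.4445e+00] 0.0645 [ 0.09 -0.55 -0.06] 12.2
step 26mm [[0.0007, 0.0002, 0.0263], [0.0007, 0.0002, 0.0263], [0.0007, 0.0002, 0.0263], [0.0007, 0.0002, 0.0263], [0.0007, 0.0002, 0.0263]] [[0.0, 0.0, 0.0], [0.0, 0.0, 0.0], [0.0, 0.0, 0.0], [0.0, 0.0, 0.0], [0.0, 0.0, 0.0]]
step 11mm [[0.0, 0.0, 0.0112], [0.0, 0.0, 0.0112], [0.0, 0.0, 0.0112], [0.0, 0.0, 0.0112], [0.0, 0.0, 0.0112]] [[0.0, 0.0, 0.0], [0.0, 0.0, 0.0], [0.0, 0.0, 0.0], [0.0, 0.0, 0.0], [0.0, 0.0, 0.0]]
```

{"fn": "carry_out", "kwargs": {
  "translation": [
    [0.0005,0,0.026],
    [0.0005,0,0.026],
    [0.0005,0,0.026],
    [0.0005,0,0.026],
    [0.0005,0,0.026],
    [0,0,0],
    [0,0,0]
  ],
  "turn": [
    [0,0,0],
    [0,0,0],
    [0,0,0],
    [0,0,0],
    [0,0,0],
    [0,0,0],
    [0,0,0]
  ],
  "gripper": [-0.4,-0.4,-0.4,-0.4,-0.4,-0.4,-0.4]
}}

```text
time: 12.9
tool_pos: [0.5515, 0.2683, 0.0626]
tool_rot: [3.141, -0.0, -1.443]
contact_force: [0.5, 0.2, 0.9]
opening: 0.0645
```

```bash
python3 - <<'E'
from h import *
t=read_camera("top");s=read_camera("side");o=robot.observe();print(o["tool_pos"],o["tool_rot"])
a=s["img"][230:380,220:400].copy()
cv2.imwrite("pics/g1.png",np.hstack([cv2.resize(a,(540,450)),cv2.resize(t["img"][150:270,190:260],(260,450))])[:,:,::-1])
E
python3 plan.py 5 .5507 .2712 .004 -1.443
```

```text
[0.552483   0.26884    0.06397915] [-3.13881251e+00  5.74167979e-04 -1.44355759e+00]
now [0.5525 0.2688 0.064 ] [-3.1388e+00  6.0000e-04 -1.4436e+00] 0.0638 [-0.01  0.42  0.49] 13.0
step 12mm [[-0.0005, 0.0003, 0.012], [-0.0005, 0.0003, 0.012], [-0.0005, 0.0003, 0.012], [-0.0005, 0.0003, 0.012], [-0.0005, 0.0003, 0.012]] [[-0.001, 0.0, 0.0], [-0.001, 0.0, 0.0], [-0.001, 0.0, 0.0], [-0.001, 0.0, 0.0], [-0.001, 0.0, 0.0]]
```

View pics/g1.png

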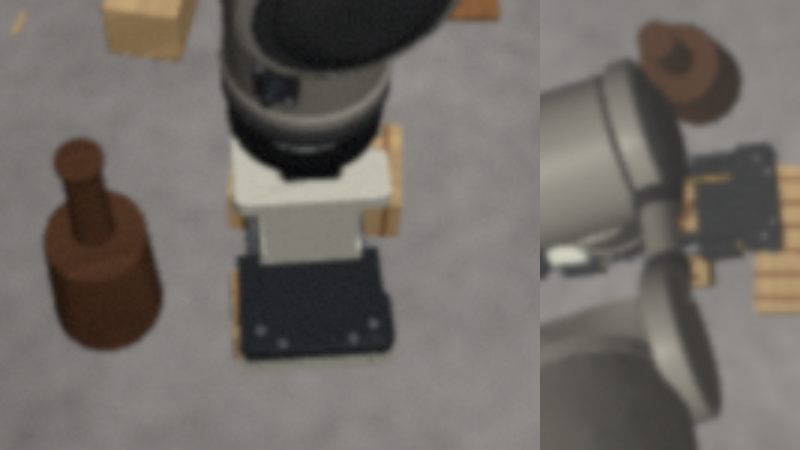

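The gripper straddles the block. The mallet is clear to one side in both views, and the body will pass above the blank.

{"fn": "carry_out", "kwargs": {
  "translation": [
    [0,0,0.012],
    [0,0,0.012],
    [0,0,0.012],
    [0,0,0.01],
    [0,0,0.007],
    [0,0,0.004],
    [0,0,0],
    [0,0,0]
  ],
  "turn": [
    [0,0,0],
    [0,0,0],
    [0,0,0],
    [0,0,0],
    [0,0,0],
    [0,0,0],
    [0,0,0],
    [0,0,0]
  ],
  "gripper": [-0.4,-0.4,-0.4,-0.4,-0.4,-0.4,-0.4,-0.4],
  "squeeze": 10
}}

```text
time: 13.8
tool_pos: [0.5517, 0.2689, 0.0054]
tool_rot: [-3.141, 0.0, -1.444]
contact_force: [-0.1, 0.0, 0.3]
opening: 0.0641
```

{"fn": "carry_out", "kwargs": {
  "translation": [
    [0,0,0],
    [0,0,0],
    [0,0,0],
    [0,0,0],
    [0,0,0],
    [0,0,0],
    [0,0,0],
    [0,0,0]
  ],
  "turn": [
    [0,0,0],
    [0,0,0],
    [0,0,0],
    [0,0,0],
    [0,0,0],
    [0,0,0],
    [0,0,0],
    [0,0,0]
  ],
  "gripper": [-0.2,-0.1,0,0.05,0.1,0.2,0.2,0.2],
  "squeeze": 10
}}

```text
time: 14.6
tool_pos: [0.5516, 0.2691, 0.0056]
tool_rot: [-3.141, 0.001, -1.444]
contact_force: [-1.0, 3.2, 3.9]
opening: 0.0438
```

{"fn": "carry_out", "kwargs": {
  "translation": [
    [0,0,0],
    [0,0,0],
    [0,0,-0.002],
    [0,0,-0.003],
    [0,0,-0.005],
    [0,0,-0.01],
    [0,0,-0.01],
    [0,0,-0.01],
    [0,0,0],
    [0,0,0]
  ],
  "turn": [
    [0,0,0],
    [0,0,0],
    [0,0,0],
    [0,0,0],
    [0,0,0],
    [0,0,0],
    [0,0,0],
    [0,0,0],
    [0,0,0],
    [0,0,0]
  ],
  "gripper": [1,1,1,1,1,1,1,1,1,1]
}}

```text
time: 15.6
tool_pos: [0.5516, 0.2688, 0.0457]
tool_rot: [-3.141, 0.0, -1.444]
contact_force: [-0.6, 0.2, -2.6]
opening: 0.044
```

```bash
python3 - <<'E'
from h import *
t=read_camera("top");s=read_camera("side");o=robot.observe();print(o["tool_pos"],o["contact_force"],o["opening"],tip(s,"block"),tip(s,"carving"))
a=s["img"][230:380,220:400].copy()
cv2.imwrite("pics/g2.png",cv2.resize(a,(540,450))[:,:,::-1])
E
python3 plan.py 4 .54 .25 .2 -1.443 8 .5 -.04 .2 -1.54 7 .4865 -.2925 .19 -1.54
```

```text
[0.55112015 0.26867201 0.04492258] [-0.04655826  0.28679151 -1.62197382] 0.043510027754775873 (None, 0) (None, 0)
now [0.5511 0.2686 0.0447] [ 3.1406e+00 -1.0000e-04 -1.4440e+00] 0.0441 [ 1.   0.1 -2.4] 15.8
step 39mm [[0.0043, 0.0034, -0.0388], [0.0043, 0.0034, -0.0388], [0.0043, 0.0034, -0.0388], [0.0043, 0.0034, -0.0388]] [[0.0, 0.0, 0.0], [0.0, 0.0, 0.0], [0.0, 0.0, 0.0], [0.0, 0.0, 0.0]]
step 37mm [[0.0353, 0.0095, 0.0], [0.0354, 0.0091, 0.0], [0.0355, 0.0087, 0.0], [0.0356, 0.0083, 0.0], [0.0357, 0.0078, 0.0], [0.0358, 0.0074, 0.0], [0.0359, 0.007, 0.0], [0.036, 0.0065, 0.0]] [[0.0, 0.0, 0.012], [0.0, 0.0, 0.012], [0.0, 0.0, 0.012], [0.0, 0.0, 0.012], [0.0, 0.0, 0.012], [0.0, 0.0, 0.012], [0.0, 0.0, 0.012], [0.0, 0.0, 0.012]]
step 36mm [[0.036, 0.003, 0.0014], [0.036, 0.003, 0.0014], [0.036, 0.003, 0.0014], [0.036, 0.003, 0.0014], [0.036, 0.003, 0.0014], [0.036, 0.003, 0.0014], [0.036, 0.003, 0.0014]] [[0.0, 0.0, 0.0], [0.0, 0.0, 0.0], [0.0, 0.0, 0.0], [0.0, 0.0, 0.0], [0.0, 0.0, 0.0], [0.0, 0.0, 0.0], [0.0, 0.0, 0.0]]
```

View pics/g2.png

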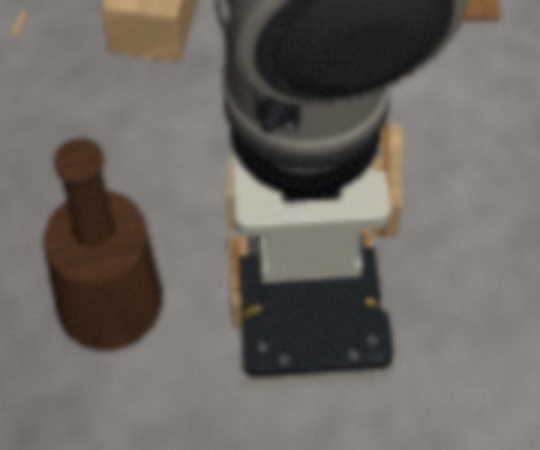

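The block is held and lifted, carrying about 2.2 N with the opening steady at 44 mm. Now I'll transport it.

{"fn": "carry_out", "kwargs": {
  "translation": [
    [0,0,-0.01],
    [0,0,-0.02],
    [0,0,-0.03],
    [0.002,0.002,-0.03],
    [0.005,0.003,-0.03],
    [0.012,0.004,-0.02],
    [0.02,0.005,-0.015],
    [0.028,0.007,0],
    [0.033,0.009,0],
    [0.035,0.009,0]
  ],
  "turn": [
    [0,0,0],
    [0,0,0],
    [0,0,0],
    [0,0,0],
    [0,0,0],
    [0,0,0],
    [0,0,0],
    [0,0,0.01],
    [0,0,0.01],
    [0,0,0.01]
  ],
  "gripper": [1,1,1,1,1,1,1,1,1,1]
}}

```text
time: 16.8
tool_pos: [0.5284, 0.1292, 0.201]
tool_rot: [-3.141, 0.0, -1.473]
contact_force: [1.3, -0.8, -1.8]
opening: 0.0442
```

{"fn": "carry_out", "kwargs": {
  "translation": [
    [0.035,0.008,0],
    [0.035,0.008,0],
    [0.035,0.008,0],
    [0.035,0.007,0],
    [0.035,0.006,0],
    [0.035,0.005,0],
    [0.035,0.004,0],
    [0.035,0.003,0],
    [0.034,0.002,0],
    [0.034,0.001,0]
  ],
  "turn": [
    [0,0,0.01],
    [0,0,0.01],
    [0,0,0.01],
    [0,0,0.01],
    [0,0,0.01],
    [0,0,0.01],
    [0,0,0.005],
    [0,0,0],
    [0,0,0],
    [0,0,0]
  ],
  "gripper": [1,1,1,1,1,1,1,1,1,1]
}}

```text
time: 17.8
tool_pos: [0.4962, -0.2222, 0.2009]
tool_rot: [-3.141, -0.0, -1.539]
contact_force: [-0.7, 0.2, -1.6]
opening: 0.0438
```

```bash
python3 plan.py 5 .4870 -.2925 .17 -1.538
```

```text
now [ 0.4962 -0.2222  0.2009] [-3.1410e+00 -2.0000e-04 -1.5392e+00] 0.0438 [-0.71  0.21 -1.64] 17.8
step 15mm [[0.014, 0.0023, 0.0062], [0.014, 0.0023, 0.0062], [0.014, 0.0023, 0.0062], [0.014, 0.0023, 0.0062], [0.014, 0.0023, 0.0062]] [[0.0, 0.0, 0.0], [0.0, 0.0, 0.0], [0.0, 0.0, 0.0], [0.0, 0.0, 0.0], [0.0, 0.0, 0.0]]
```

{"fn": "carry_out", "kwargs": {
  "translation": [
    [0.025,0.004,0.005],
    [0.02,0.003,0.005],
    [0.014,0.002,0.006],
    [0.007,0.001,0.005],
    [0.003,0.001,0.005],
    [0,0,0.004],
    [0,0,0],
    [0,0,0]
  ],
  "turn": [
    [0,0,0],
    [0,0,0],
    [0,0,0],
    [0,0,0],
    [0,0,0],
    [0,0,0],
    [0,0,0],
    [0,0,0]
  ],
  "gripper": [1,1,1,1,1,1,1,1]
}}

```text
time: 18.6
tool_pos: [0.488, -0.2893, 0.1703]
tool_rot: [-3.141, 0.0, -1.538]
contact_force: [0.0, 0.5, -2.0]
opening: 0.044
```

Run:
```python
from h import *
t=read_camera("top");s=read_camera("side");o=robot.observe();print(o["tool_pos"],o["tool_rot"],o["contact_force"],o["opening"])
im=s["img"].copy()
# predicted bay floor corners / case top
def W(P,v): c,q=np.cos(v[2]),np.sin(v[2]);return P@np.array([[c,-q,0],[q,c,0],[0,0,1]]).T+[v[0],v[1],0]
v=(.4878,-.3205,.033)
top=W(np.array([[-.052,-.022,.06],[.052,-.022,.06],[.052,.078,.06],[-.052,.078,.06]]),v)
cv2.polylines(im,[np.round(proj(s,top)*8).astype(int)],True,(255,0,0),1,cv2.LINE_AA,3)
a=im[50:190,280:440]
cv2.imwrite("pics/p1.png",cv2.resize(a,(640,560),interpolation=cv2.INTER_CUBIC)[:,:,::-1])
```

```text
[ 0.48802972 -0.28965363  0.17054603] [-3.14108225e+00 -2.57988073e-04 -1.53824607e+00] [-0.09675435  0.10139235 -1.37536335] 0.04373768098011762
```

View pics/p1.png

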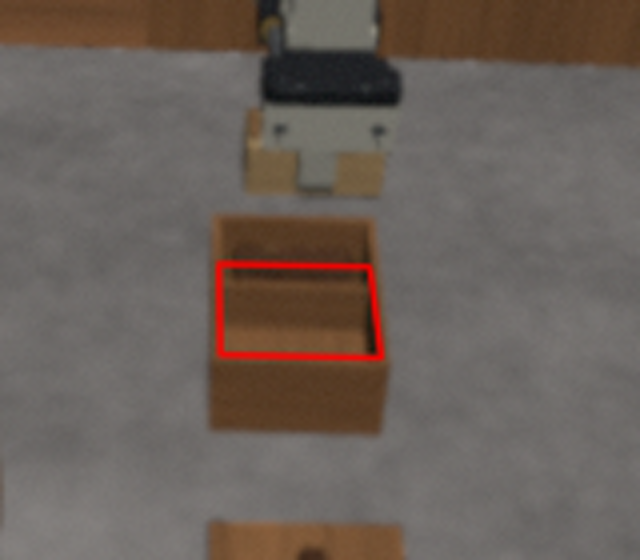

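The predicted bay rim (red) lies right on the case's inner rim, and the block hangs level above it. Going down.

{"fn": "carry_out", "kwargs": {
  "translation": [
    [0.001,0.0005,0.012],
    [0.001,0.0005,0.02],
    [0.0005,0,0.025],
    [0,0,0.025],
    [0,0,0.02],
    [0,0,0.018],
    [0,0,0.012],
    [0,0,0.009],
    [0,0,0.006],
    [0,0,0]
  ],
  "turn": [
    [0,0,0],
    [0,0,0],
    [0,0,0],
    [0,0,0],
    [0,0,0],
    [0,0,0],
    [0,0,0],
    [0,0,0],
    [0,0,0],
    [0,0,0]
  ],
  "gripper": [1,1,1,1,1,1,1,1,1,1]
}}

```text
time: 19.7
tool_pos: [0.4866, -0.2924, 0.0227]
tool_rot: [3.141, 0.001, -1.539]
contact_force: [-0.7, 0.5, -1.6]
opening: 0.0441
```

{"fn": "carry_out", "kwargs": {
  "translation": [
    [0,0,0.001],
    [0,0,0.001],
    [0,0,0.001],
    [0,0,0.001],
    [0,0,0.001],
    [0,0,0.001],
    [0,0,0.001],
    [0,0,0]
  ],
  "turn": [
    [0,0,0],
    [0,0,0],
    [0,0,0],
    [0,0,0],
    [0,0,0],
    [0,0,0],
    [0,0,0],
    [0,0,0]
  ],
  "gripper": [1,1,1,1,1,1,1,1]
}}

```text
time: 20.5
tool_pos: [0.4867, -0.2925, 0.016]
tool_rot: [3.141, 0.0, -1.539]
contact_force: [-0.5, -0.0, -1.7]
opening: 0.044
```

{"fn": "carry_out", "kwargs": {
  "translation": [
    [0,0,0.0006],
    [0,0,0.0006],
    [0,0,0.0006],
    [0,0,0.0006],
    [0,0,0.0006],
    [0,0,0]
  ],
  "turn": [
    [0,0,0],
    [0,0,0],
    [0,0,0],
    [0,0,0],
    [0,0,0],
    [0,0,0]
  ],
  "gripper": [1,1,1,1,1,1]
}}

```text
time: 21.1
tool_pos: [0.4868, -0.2926, 0.0131]
tool_rot: [3.142, 0.0, -1.539]
contact_force: [0.1, -0.2, -2.1]
opening: 0.0439
```

{"fn": "carry_out", "kwargs": {
  "translation": [
    [0,0,0.0005],
    [0,0,0.0005],
    [0,0,0]
  ],
  "turn": [
    [0,0,0],
    [0,0,0],
    [0,0,0]
  ],
  "gripper": [1,1,1]
}}

```text
time: 21.4
tool_pos: [0.4868, -0.2926, 0.0121]
tool_rot: [3.142, 0.0, -1.539]
contact_force: [-1.2, 0.8, -1.9]
opening: 0.044
```

{"fn": "carry_out", "kwargs": {
  "translation": [
    [0,0,0.0005],
    [0,0,0.0005],
    [0,0,0]
  ],
  "turn": [
    [0,0,0],
    [0,0,0],
    [0,0,0]
  ],
  "gripper": [1,1,1]
}}

```text
time: 21.7
tool_pos: [0.4868, -0.2926, 0.0116]
tool_rot: [-3.141, -0.0, -1.539]
contact_force: [-1.5, 0.5, 3.7]
opening: 0.0442
```

{"fn": "carry_out", "kwargs": {
  "translation": [
    [0,0,0],
    [0,0,0],
    [0,0,0],
    [0,0,0],
    [0,0,0],
    [0,0,0]
  ],
  "turn": [
    [0,0,0],
    [0,0,0],
    [0,0,0],
    [0,0,0],
    [0,0,0],
    [0,0,0]
  ],
  "gripper": [0.02,-0.02,-0.06,-0.1,-0.13,-0.15]
}}

```text
time: 22.3
tool_pos: [0.4868, -0.2926, 0.0111]
tool_rot: [-3.142, 0.0, -1.539]
contact_force: [0.2, -0.5, 0.0]
opening: 0.0531
```

{"fn": "carry_out", "kwargs": {
  "translation": [
    [0,0,-0.004],
    [0,0,-0.01],
    [0,0,-0.02],
    [0,0,-0.03],
    [0,0,-0.035],
    [0,0,-0.04],
    [0,0,-0.035],
    [0,0,-0.02],
    [0,0,-0.006],
    [0,0,0]
  ],
  "turn": [
    [0,0,0],
    [0,0,0],
    [0,0,0],
    [0,0,0],
    [0,0,0],
    [0,0,0],
    [0,0,0],
    [0,0,0],
    [0,0,0],
    [0,0,0]
  ],
  "gripper": [-0.15,-0.15,-0.15,-0.15,-0.15,-0.15,-0.15,-0.15,-0.15,-0.15]
}}

```text
time: 23.3
tool_pos: [0.4869, -0.2927, 0.2121]
tool_rot: [-3.14, -0.001, -1.539]
contact_force: [-0.7, 0.0, -0.8]
opening: 0.0524
```

```bash
python3 plan.py 10 .479 -.0488 .2 .036
```

```text
now [ 0.4869 -0.2927  0.2121] [-3.1401e+00 -1.2000e-03 -1.5390e+00] 0.0524 [-0.72  0.02 -0.76] 23.3
step 24mm [[-0.0244, 0.0, 0.0012], [-0.0241, -0.0038, 0.0012], [-0.0232, -0.0075, 0.0012], [-0.0218, -0.0111, 0.0012], [-0.0198, -0.0143, 0.0012], [-0.0173, -0.0172, 0.0012], [-0.0144, -0.0197, 0.0012], [-0.0111, -0.0217, 0.0012], [-0.0076, -0.0232, 0.0012], [-0.0039, -0.0241, 0.0012]] [[0.0, 0.0, -0.157], [0.0, 0.0, -0.157], [0.0, 0.0, -0.157], [0.0, 0.0, -0.157], [0.0, 0.0, -0.157], [0.0, 0.0, -0.157], [0.0, 0.0, -0.157], [0.0, 0.0, -0.157], [0.0, 0.0, -0.157], [0.0, 0.0, -0.157]]
```

{"fn": "carry_out", "kwargs": {
  "translation": [
    [-0.024,0,0],
    [-0.024,-0.004,0],
    [-0.023,-0.0075,0],
    [-0.022,-0.011,0],
    [-0.02,-0.014,0],
    [-0.017,-0.017,0],
    [-0.0145,-0.0195,0],
    [-0.011,-0.0215,0],
    [-0.008,-0.023,0],
    [-0.004,-0.024,0]
  ],
  "turn": [
    [0,0,-0.148],
    [0,0,-0.148],
    [0,0,-0.148],
    [0,0,-0.148],
    [0,0,-0.148],
    [0,0,-0.148],
    [0,0,-0.148],
    [0,0,-0.148],
    [0,0,-0.148],
    [0,0,-0.148]
  ],
  "gripper": [0,0,0,0,0,0,0,0,0,0]
}}

```text
time: 24.3
tool_pos: [0.4866, -0.0488, 0.2095]
tool_rot: [-3.141, 0.003, -0.053]
contact_force: [0.2, -0.4, -0.2]
opening: 0.0458
```

{"fn": "carry_out", "kwargs": {
  "translation": [
    [0,0,0.01],
    [0,0,0.01],
    [0,0,0]
  ],
  "turn": [
    [0,0,-0.095],
    [0,0,0],
    [0,0,0]
  ],
  "gripper": [0,0,0]
}}

```text
time: 24.6
tool_pos: [0.4862, -0.0498, 0.1888]
tool_rot: [-3.14, 0.005, 0.033]
contact_force: [-0.1, -0.2, 0.0]
opening: 0.046
```

```bash
python3 - <<'E'
from h import *
np.set_printoptions(precision=4,suppress=True)
t=read_camera("top");s=read_camera("side")
c=cv2.resize(t["img"][190:280,390:490],(480,432),interpolation=2);d=cv2.resize(s["img"][80:170,320:386],(317,432),interpolation=2)
cv2.imwrite("pics/q1.png",np.hstack([c,d])[:,:,::-1])
for n in ("block","carving"): print(n,tip(t,n),tip(s,n))
r=reg(t,"block")
if r is not None: print(fit([(t,r)],BLOCK,(.487,-.2925,.03),.006))
E
python3 plan.py 5 .479 -.0488 .06 .036
```

```text
block ([423.1, 237.3], 0.66) ([354.4, 143.4], 0.53)
carving ([427.6, 239.8], 0.77) ([252.2, 330.1], 0.7)
(array([ 0.4854, -0.2922,  0.0291]), np.float64(0.006583820457953197))
now [ 0.4878 -0.0503  0.1915] [ 3.1415e+00 -6.0000e-04  3.5000e-02] 0.0458 [0.1  0.6  0.14] 24.95
step 26mm [[-0.0018, -0.0004, 0.0263], [-0.0018, -0.0004, 0.0263], [-0.0018, -0.0004, 0.0263], [-0.0018, -0.0004, 0.0263], [-0.0018, -0.0004, 0.0263]] [[0.0, 0.0, 0.0], [0.0, 0.0, 0.0], [0.0, 0.0, 0.0], [0.0, 0.0, 0.0], [0.0, 0.0, 0.0]]
```

View pics/q1.png

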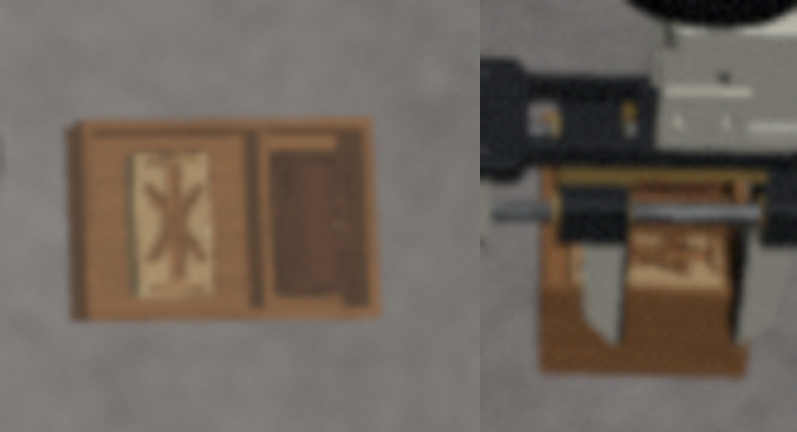

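The block lies flat, carving up, in the middle of the big bay, and the old block is undisturbed. Now the lid goes back on.

{"fn": "carry_out", "kwargs": {
  "translation": [
    [-0.003,0,0.02],
    [-0.003,0,0.03],
    [-0.002,0,0.035],
    [0,0,0.03],
    [0,0,0.025],
    [0,0,0.015],
    [0,0,0.008],
    [0,0,0.004],
    [0,0,0],
    [0,0,0]
  ],
  "turn": [
    [0,0,0],
    [0,0,0],
    [0,0,0],
    [0,0,0],
    [0,0,0],
    [0,0,0],
    [0,0,0],
    [0,0,0],
    [0,0,0],
    [0,0,0]
  ],
  "gripper": [0.2,0.2,0.2,0.2,0.2,0.2,0.2,0.2,0.2,0.2],
  "squeeze": 30
}}

```text
time: 25.95
tool_pos: [0.4802, -0.0504, 0.025]
tool_rot: [3.141, -0.001, 0.036]
contact_force: [-0.3, -0.5, 0.2]
opening: 0.0372
```

```bash
python3 plan.py 1 .479 -.0488 .0227 .036
```

```text
now [ 0.4802 -0.0504  0.025 ] [ 3.1412e+00 -1.5000e-03  3.5900e-02] 0.0372 [-0.3  -0.53  0.24] 25.95
step 3mm [[-0.0011, -0.0016, 0.0023]] [[0.0, -0.001, 0.0]]
```

{"fn": "carry_out", "kwargs": {
  "translation": [
    [-0.001,-0.0015,0.002],
    [0,0,0],
    [0,0,0],
    [0,0,0],
    [0,0,0],
    [0,0,0],
    [0,0,0],
    [0,0,0],
    [0,0,0]
  ],
  "turn": [
    [0,0,0],
    [0,0,0],
    [0,0,0],
    [0,0,0],
    [0,0,0],
    [0,0,0],
    [0,0,0],
    [0,0,0],
    [0,0,0]
  ],
  "gripper": [0.2,0.4,0.5,0.6,0.65,0.7,1,1,1],
  "squeeze": 30
}}

```text
time: 26.85
tool_pos: [0.4788, -0.0488, 0.0223]
tool_rot: [3.142, -0.001, 0.036]
contact_force: [1.0, -0.4, 0.6]
opening: 0.0161
```

{"fn": "carry_out", "kwargs": {
  "translation": [
    [0,0,-0.003],
    [0,0,-0.007],
    [0,0,-0.015],
    [0,0,-0.025],
    [0,0,-0.03],
    [0,0,-0.03],
    [0,0,-0.025],
    [0,0,-0.015],
    [0,0,0],
    [0,0,0]
  ],
  "turn": [
    [0,0,0],
    [0,0,0],
    [0,0,0],
    [0,0,0],
    [0,0,0],
    [0,0,0],
    [0,0,0],
    [0,0,0],
    [0,0,0],
    [0,0,0]
  ],
  "gripper": [1,1,1,1,1,1,1,1,1,1]
}}

```text
time: 27.85
tool_pos: [0.478, -0.0486, 0.1719]
tool_rot: [-3.141, 0.001, 0.036]
contact_force: [-0.3, -1.1, -3.4]
opening: 0.0159
```

```bash
python3 plan.py 10 .4884 -.3185 .17 .036
```

```text
now [ 0.478  -0.0486  0.1719] [-3.1414e+00  6.0000e-04  3.6000e-02] 0.0159 [-0.25 -1.12 -3.36] 27.85
step 27mm [[0.0001, 0.027, 0.0002], [0.0001, 0.027, 0.0002], [0.0001, 0.027, 0.0002], [0.0001, 0.027, 0.0002], [0.0001, 0.027, 0.0002], [0.0001, 0.027, 0.0002], [0.0001, 0.027, 0.0002], [0.0001, 0.027, 0.0002], [0.0001, 0.027, 0.0002], [0.0001, 0.027, 0.0002]] [[0.0, 0.0, 0.0], [0.0, 0.0, 0.0], [0.0, 0.0, 0.0], [0.0, 0.0, 0.0], [0.0, 0.0, 0.0], [0.0, 0.0, 0.0], [0.0, 0.0, 0.0], [0.0, 0.0, 0.0], [0.0, 0.0, 0.0], [0.0, 0.0, 0.0]]
```

{"fn": "carry_out", "kwargs": {
  "translation": [
    [0,0.015,0],
    [0,0.03,0],
    [0,0.035,0],
    [0,0.037,0],
    [0,0.037,0],
    [0,0.037,0],
    [0,0.035,0],
    [0,0.025,0],
    [0,0.013,0],
    [0,0.006,0]
  ],
  "turn": [
    [0,0,0],
    [0,0,0],
    [0,0,0],
    [0,0,0],
    [0,0,0],
    [0,0,0],
    [0,0,0],
    [0,0,0],
    [0,0,0],
    [0,0,0]
  ],
  "gripper": [1,1,1,1,1,1,1,1,1,1]
}}

```text
time: 28.85
tool_pos: [0.4875, -0.3197, 0.1708]
tool_rot: [-3.14, 0.002, 0.034]
contact_force: [-0.1, 0.6, -2.8]
opening: 0.0158
```

{"fn": "carry_out", "kwargs": {
  "translation": [
    [0,0,0.01],
    [0,0,0.02],
    [0,0,0.02],
    [0,0,0.012],
    [0,0,0.006],
    [0,0,0],
    [0,0,0]
  ],
  "turn": [
    [0,0,0],
    [0,0,0],
    [0,0,0],
    [0,0,0],
    [0,0,0],
    [0,0,0],
    [0,0,0]
  ],
  "gripper": [1,1,1,1,1,1,1]
}}

```text
time: 29.55
tool_pos: [0.4887, -0.3186, 0.1048]
tool_rot: [3.141, -0.001, 0.036]
contact_force: [0.5, 0.3, -1.8]
opening: 0.0157
```

Run:
```python
from h import *
np.set_printoptions(precision=4,suppress=True)
s=read_camera("side");o=robot.observe();print(o["tool_pos"],o["tool_rot"])
x=.0747-.06;z=o["tool_pos"][2]-x
im=s["img"].copy();r=reg(s,"lid")
if r is not None: print(r.sum(),fit([(s,r)],LID,(.488,-.3185,.036),z))
cv2.imwrite("pics/r1.png",cv2.resize(im[60:180,290:420],(650,600),interpolation=2)[:,:,::-1])
```

```text
[ 0.4888 -0.3188  0.1051] [ 3.1406 -0.0013  0.0362]
1529 (array([ 0.4879, -0.3174,  0.0339]), np.float64(0.1428016878610071))
```

View pics/r1.png

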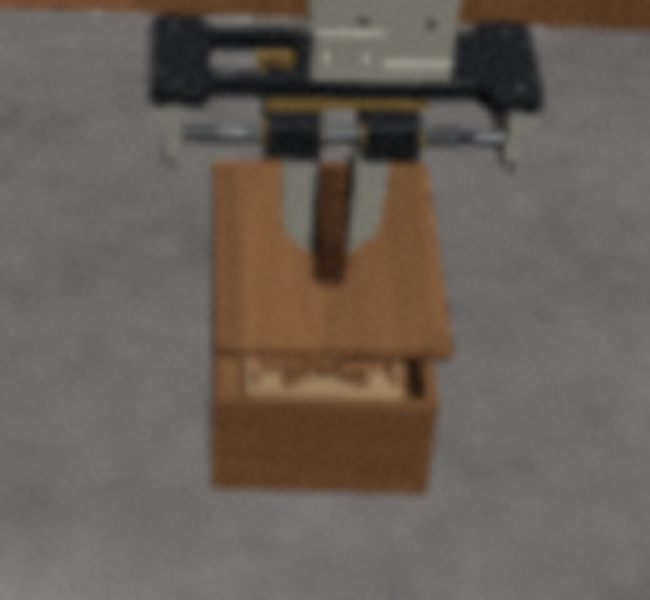

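The lid is directly above the case. The side-view fit (0.4879, -0.3174, 0.034) matches its original seated fit (0.4877, -0.3175, 0.034), so I'm lowering it straight down.

{"fn": "carry_out", "kwargs": {
  "translation": [
    [0,0,0.008],
    [0,0,0.007],
    [0,0,0.003],
    [0,0,0.002],
    [0,0,0.002],
    [0,0,0.002],
    [0,0,0.002],
    [0,0,0.002],
    [0,0,0],
    [0,0,0]
  ],
  "turn": [
    [0,0,0],
    [0,0,0],
    [0,0,0],
    [0,0,0],
    [0,0,0],
    [0,0,0],
    [0,0,0],
    [0,0,0],
    [0,0,0],
    [0,0,0]
  ],
  "gripper": [1,1,1,1,1,1,1,1,1,1]
}}

```text
time: 30.65
tool_pos: [0.4883, -0.3186, 0.0762]
tool_rot: [-3.142, -0.0, 0.036]
contact_force: [-0.9, 0.1, -2.5]
opening: 0.0158
```

{"fn": "carry_out", "kwargs": {
  "translation": [
    [0,0,0.001],
    [0,0,0.0005],
    [0,0,0.0005],
    [0,0,0]
  ],
  "turn": [
    [0,0,0],
    [0,0,0],
    [0,0,0],
    [0,0,0]
  ],
  "gripper": [1,1,1,1]
}}

```text
time: 31.05
tool_pos: [0.4883, -0.3186, 0.0743]
tool_rot: [3.142, -0.0, 0.036]
contact_force: [-0.3, 0.3, -1.0]
opening: 0.0156
```

{"fn": "carry_out", "kwargs": {
  "translation": [
    [0,0,0.0005],
    [0,0,0.0005],
    [0,0,0]
  ],
  "turn": [
    [0,0,0],
    [0,0,0],
    [0,0,0]
  ],
  "gripper": [1,1,1]
}}

```text
time: 31.35
tool_pos: [0.4883, -0.3186, 0.0743]
tool_rot: [3.141, -0.0, 0.036]
contact_force: [-3.3, 2.1, 6.9]
opening: 0.0161
```

Contact is at the same height as when the lid was first seated (0.0747), so I'm releasing and retreating.

{"fn": "carry_out", "kwargs": {
  "translation": [
    [0,0,0],
    [0,0,0],
    [0,0,0],
    [0,0,0],
    [0,0,0],
    [0,0,-0.01],
    [0,0,-0.03],
    [0,0,-0.04],
    [0,0,-0.04],
    [0,0,-0.03]
  ],
  "turn": [
    [0,0,0],
    [0,0,0],
    [0,0,0],
    [0,0,0],
    [0,0,0],
    [0,0,0],
    [0,0,0],
    [0,0,0],
    [0,0,0],
    [0,0,0]
  ],
  "gripper": [0.5,0.4,0.3,0.2,0.2,0.2,0.2,0.2,0.2,0.2]
}}

```text
time: 32.35
tool_pos: [0.4887, -0.3189, 0.2268]
tool_rot: [3.139, -0.003, 0.036]
contact_force: [0.2, -0.2, 0.9]
opening: 0.0368
```

{"fn": "carry_out", "kwargs": {
  "translation": [
    [0,-0.02,0],
    [0,-0.035,0],
    [0,-0.04,0],
    [0,-0.04,0],
    [0,-0.04,0],
    [0,-0.04,0],
    [0,-0.03,0],
    [0,-0.02,0],
    [0,0,0],
    [0,0,0]
  ],
  "turn": [
    [0,0,0],
    [0,0,0],
    [0,0,0],
    [0,0,0],
    [0,0,0],
    [0,0,0],
    [0,0,0],
    [0,0,0],
    [0,0,0],
    [0,0,0]
  ],
  "gripper": [0.2,0.2,0.2,0.2,0.2,0.2,0.2,0.2,0.2,0.2]
}}

```text
time: 33.35
tool_pos: [0.4789, -0.0539, 0.2239]
tool_rot: [3.141, -0.001, 0.037]
contact_force: [0.0, -0.4, -0.6]
opening: 0.037
```

Run:
```python
from h import *
np.set_printoptions(precision=4,suppress=True)
t=read_camera("top");s=read_camera("side");o=robot.observe();print(o["tool_pos"],o["contact_force"])
rt,rs=reg(t,"lid"),reg(s,"lid")
if rt is not None: print("top",fit([(t,rt)],LID,(.488,-.32,.034),.06))
if rs is not None: print("side",rs.sum(),fit([(s,rs)],LID,(.488,-.32,.034),.06))
if rt is not None and rs is not None: print("free",fit([(t,rt),(s,rs)],LID,(.488,-.32,.034)))
for n in ("mallet","blank"): print(n,tip(t,n),tip(s,n))
cv2.imwrite("pics/f1.png",np.hstack([cv2.resize(t["img"][140:290,200:500],(460,230)),np.zeros((230,0,3),np.uint8)])[:,:,::-1])
a=cv2.resize(s["img"][80:360,230:400],(340,560));b=cv2.resize(t["img"][140:290,190:490],(460,230));c=np.zeros((560,460,3),np.uint8);c[:230]=b;c[230:]=cv2.resize(s["img"][80:180,320:390],(231,330)).mean(axis=(0,1));c[230:,:231]=cv2.resize(s["img"][80:180,320:390],(231,330))
cv2.imwrite("pics/f2.png",np.hstack([a,c])[:,:,::-1])
```

```text
[ 0.4789 -0.0547  0.2235] [-0.9158 -0.5007 -0.3834]
top (array([ 0.4878, -0.3203,  0.0308]), np.float64(0.005587784423850681))
side 1094 (array([ 0.4881, -0.3154, -0.0003]), np.float64(0.5295713316908112))
free (array([ 0.4881, -0.3238,  0.0218,  0.0513]), np.float64(0.5172781773109678))
mallet ([233.6, 170.6], 0.77) ([255.3, 332.4], 0.93)
blank ([261.7, 212.4], 0.65) ([323.6, 292.4], 0.55)
```

View pics/f2.png

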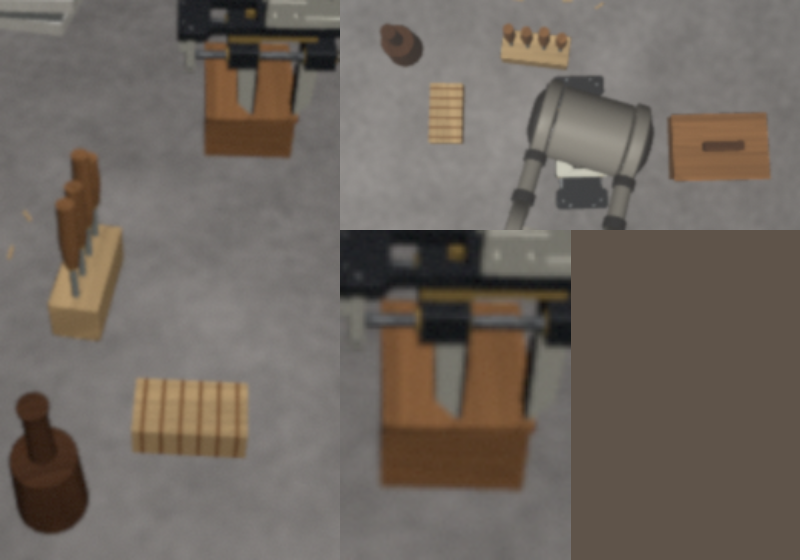

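Everything looks in place, but the gripper hides part of the lid in the side view. I'll move it aside and do one clean height check.

{"fn": "carry_out", "kwargs": {
  "translation": [
    [-0.01,-0.03,0],
    [-0.01,-0.04,0],
    [-0.01,-0.04,0],
    [0,-0.04,0],
    [0,-0.03,0],
    [0,0,0],
    [0,0,0]
  ],
  "turn": [
    [0,0,0],
    [0,0,0],
    [0,0,0],
    [0,0,0],
    [0,0,0],
    [0,0,0],
    [0,0,0]
  ],
  "gripper": [0.2,0.2,0.2,0.2,0.2,0.2,0.2]
}}

```text
time: 34.45
tool_pos: [0.4422, 0.1251, 0.2231]
tool_rot: [3.141, 0.0, 0.038]
contact_force: [-0.2, -0.1, -0.1]
opening: 0.0366
```

Run:
```python
from h import *
np.set_printoptions(precision=4,suppress=True)
t=read_camera("top");s=read_camera("side")
rt,rs=reg(t,"lid"),reg(s,"lid")
print(rs is not None and rs.sum())
print("side",fit([(s,rs)],LID,(.488,-.32,.034),.06),"free",fit([(t,rt),(s,rs)],LID,(.488,-.32,.034)))
```

```text
1699
side (array([ 0.4869, -0.3212,  0.0289]), np.float64(0.04814008324377633)) free (array([ 0.4873, -0.3205,  0.0339,  0.0601]), np.float64(0.05325475550246513))
```

The lid height fits at 60.1 mm, so it is fully seated. Handing in.

```bash
python3 -c "
from cell import robot
print(robot.hand_in())"
```

```text
the job is handed in; nothing more can be done
None
```

The job is done and handed in at about 34.5 s. I laid the lid flat on the bench and put the fresh block, carving up, in the big bay. Then I set the lid back on the case.

- **Block:** I held it by its long plain sides with a 10 N grip. Measured force on the tool at set-down was about 4 N. A picture taken before the lid went back showed it flat in the middle of the bay, with the old block where it was.
- **Lid:** the last two-view fit puts it at (0.487, -0.3205) with its underside 60.1 mm up, which is fully seated. When it touched down, the tool was within 0.5 mm of the height at which I first gripped the lid.
- **Other things:** the mallet and blank showed within a few pixels of where they started, and the rack looked unmoved.
- **Checks that disagreed:**
    - An early top-view mask of the block was incomplete, so I measured it again.
    - One side-view fit of the lid after release was off because the gripper was in the way. Repeating it with the arm moved aside agreed.
    - One network report put the carving where the mallet stands, which was plainly wrong, so I ignored it.

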